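# Open the peristaltic pump head for a new tube and hold it open

## Robot

A 7-joint arm with a two-finger parallel gripper is mounted at the origin on a cart in front of the work surface, level with it; the furniture and walls round the work are solid. World frame = base frame: x ahead of the robot, y to its left, z up, the work surface at z = 0. Lengths are in m, angles in rad, forces in N, time in s.
With the tool pointing down it reaches from about 0.425 to 0.875 m from the base axis. Payload 8.4 kg.
Tool frame: the origin (TCP) lies midway between the tips of the shut fingers; the grasp point (between the pads) lies 19 mm behind it (robot.pinch_z is the distance from the TCP to the grasp point, in m); z points along the fingers, y is the line along which they close (so a half turn about z gives the same grasp; the last joint's range is limited). The gripper opens to 85 mm and grips with 20 to 120 N. Pads are 22 mm wide; open, the fingers measure 114 mm over their backs; the gripper's body (76 mm by 85 mm) begins 54 mm behind the grasp point. The pads swing forward as they close: fully open they stand 13 mm farther back than shut.
Start: joints at [1.136, 0.333, 0.04, 1.465, -0.013, 1.343, -0.059], TCP at [0.214, -0.614, 0.231] pointing down, gripper open.
Joint ranges: [-2.58, 2.58], [-0.38, 2.09], [-1.3, 1.39], [0.25, 2.4], [-1.5, 4.64], [0.08, 2.09], [-2.65, 2.65]. Speed limits (rad/s): [2.22, 2.22, 2.79, 2.79, 3.14, 3.14, 3.14].

## Interface

Orientations are given as [roll, pitch, yaw] about the fixed x, y, z axes, in that order (R = Rz(yaw) Ry(pitch) Rx(roll)).
In Python, from rig import robot, eyes gives the robot as it stands.
- The arm moves only by the tool send_rows, never from a script. Its argument "commands" is a list of rows, each a list of 5 numbers: the shift along the tool's x, y, z in mm, then the turn about the tool's z in degrees, then the opening in per cent of the stroke, from 0 (shut) to 100 (fully open). A call has 1 to 20 rows; each row is the pose to reach, as a shift and turn from the pose commanded when the call began, along the tool's axes at that moment; what a row does not reach only later rows make up. A row lasts 1/12 s, in which the tool goes at most 41.7 mm and 7.16 degrees, less where a joint would pass 70% of its speed; a pose out of reach is approached as far as the arm can. A call with a gripper value outside its range is refused whole. The fingers move at their own pace and stop on an object; "force" is the grip in N (left out, the last holds). Time passes only in rows, so rows that repeat a pose let the fingers close. It gives the time, the measured TCP pose, the force, the opening and the grip force at its end, in the units of the state.
- robot.read_state(): the state, without advancing time (a new reading comes with each control period).
- eyes.camera(name): name is "scene" or "top" or "wrist"; returns the picture (420x560x3 uint8, red, green, blue); there is no depth.
- eyes.get_calibration(name): a dict with "fx", "fy", "cx", "cy" (pixels), "rvec" (rotation vector, rad) and "tvec" (3), from world to camera coordinates, as OpenCV has them. Camera axes: x right, y down, z forward; pixel columns grow to the right and rows downward; lengths in m; the calibration is good to about 2 mm. A picture is of the moment at which its call begins: read the wrist's pose just before it. get_calibration takes no time and is no camera call; for the wrist camera it gives the pose at the moment of the call.
- robot.close_job(): hands the job in; it is judged then, once.
The state is a dict: "t": time; "q": joint angles; "qd": joint speeds; "tau": joint torques, N m; "ee_pos": TCP position; "tool_rot": TCP orientation; "force": force on the tool from outside, world axes, zero at the start; "ft_torque": the same for the moment, N m; "opening": opening from 0.0 (shut) to 1.0 (fully open); "finger_force": force on a finger pad.
Only numpy, scipy, OpenCV 4.12 (cv2) and the standard library are available. Lean on these libraries where they do the work, as an engineer would, in place of code of your own. Each camera call takes 0.05 s, during which the arm holds its last target. There are 200 camera calls.

## Task

Get the pump head ready for a new tube: first turn the rotor (it has a finger bar) until the notch in its cover faces the red triangle on the deck, then push the sprung track arm (it has a blue thumb post) back past both ratchet clicks and all the way to its rubber stop. Finish while holding the arm back there with the fingers, so that I can lay the tube in and flip the unloaded pawl off; leave the rotor as you set it and do not disturb the beakers or the white bottle.

Things in the scene. Friction and masses are not known exactly. Their poses are not given: they have to be found in the camera images.
- pump: bench peristaltic pump, fixed to the worktop: white housing 170 (x) x 230 (y) mm, blue front panel at -x, origin at the centre of its underside, x to the back, y to the left. Its grey deck, 94 mm above the worktop, carries the pump head (rotor axis at pump x 12, y -25 mm) and two black tube clips 22 mm wide, 21 mm tall at (-66, -52) and (70, -52) mm
- load_mark (a point): tip of the flat red triangle on the deck, straight in front (-x of the pump) of the rotor axis and 38 mm from it
- rotor (a joint): angle of the rotor about its vertical axis (rad): 0 when its notch faces the red triangle; positive: notch turned counter-clockwise seen from above, so at the start it must be turned back clockwise by this angle. Light friction (0.06 N m), stays where it is left
- rotor_grip (a point): centre of the black finger bar on top of the rotor, on the rotor axis: 44 mm long, 14 mm wide, 22 mm tall, standing on the 68 mm white cover disc (disc top 128 mm, bar top 150 mm above the worktop). The point's x axis lies along the bar and points away from the notch, z up
- rotor_notch (a point): middle of the 14 mm wide notch in the rim of the rotor's cover, 30 mm from the rotor axis; a white line on the bar runs from the axis towards it
- thumb_post (a point): top centre of the blue upright thumb post at the front end of the track arm: 18 to 21 mm thick, 32 mm tall, top 156 mm above the worktop, on the 24 mm tall aluminium arm (underside 100, top 124 mm; its end is 12 mm round the post). 134 mm from the pivot; at pump (-70, 23) mm when closed, (-68, 76) mm at the stop: it is pushed to the pump's left (+y)
- track_arm (a joint): angle of the track arm (rad): 0 closed on the rotor, where its spring rests it, 0.40 against the stop. Two saw teeth click over the pawl at 0.15 and 0.30; let go, it springs back onto the last tooth passed and rests at about 0.14 or 0.28. The thumb post takes about 4 N at the start and 8 N at the stop, 1 to 2 N more while a tooth passes
- pawl (a joint): angle of the small dark sprung pawl beside the arm's hub, on its post at pump (26, 89) mm, with a red finger tail, top 137 mm above the worktop (rad): 0 seated, about 0.12 while lifted by a tooth
- supply_beaker: empty plastic beaker, 91x99x128 mm, to the right of the pump; origin at the centre of its underside. Leave alone
- receiver_beaker: empty plastic beaker, 82x88x114 mm, to the left of the pump; origin at the centre of its underside. Leave alone
- white_bottle: white plastic bottle, 51 mm thick, 96 mm tall, to the right of the pump, nearer the robot; origin at the centre of its underside. Leave alone. Between it and the robot's right side a fixed retort stand (rod over 0.5 m tall, at world x 0.28, y -0.32) stands on the worktop: swing the arm past it folded back
- stop_post (a point): top of the stop post with its black rubber sleeve, 12 mm thick and 34 mm tall, on the deck at pump (-32, 80) mm; the track arm's outer side meets it when fully back
- track_pivot (a point): on the vertical pivot axis of the track arm, at pump (62, 45) mm, at the arm's mid height; pivot pin and coil spring reach 148 mm above the worktop

How it is judged:
By the outcome, as a careful person would: the job done as asked, in the order asked, and still so for the second after the job is handed in, while the arm keeps its last pose, push and grip.
It also fails if it takes over 54 s, if anything falls off the work surface, if the arm or the gripper's body presses on something with over 40 N, if the wrist force passes 120 N, or if a joint passes its speed limit or range.

## Working session

There is one attempt and no reset: what is moved stays moved. The work goes in short steps, Python scripts to look and compute and a tool call to move; the robot and the scene stay as the last step left them, time stands still between calls to the robot, and variables do not carry over. Pictures are saved under pics/ and viewed, at most 10 in all, crops included, and the job is handed in when it is done.

Besides the shell and the picture viewer there is one more tool, called after "Request:" by a JSON object that holds its "fn" and its "kwargs". send_rows: Moves the arm, as the interface text tells. Its arguments: {"type":"object","properties":{"commands":{"type":"array","items":{"type":"array","items":{"type":"number"}}},"force":{"type":"number"}},"required":["commands"]}

```bash
mkdir -p pics; ls
python3 - <<'E'
from rig import robot, eyes
import cv2, json
s=robot.read_state(); print(s['t'],s['ee_pos'],s['tool_rot'],s['opening'],robot.pinch_z)
for n in('scene','top'):
    im=eyes.camera(n); cv2.imwrite(f'pics/{n}0.png',im[:,:,::-1]); print(n,eyes.get_calibration(n))
E
```

```text
pics
0.0 [ 0.21401571 -0.613271    0.23041895] [-3.13996117e+00  1.50074295e-04  3.35835219e-01] 0.9993610304582792 0.0187
scene {'fx': 502.8951491157149, 'fy': 502.8951491157149, 'cx': 277.90525177779926, 'cy': 218.33758781331184, 'rvec': array([ 0.86375479, -2.37072643,  1.23575991]), 'tvec': array([0.44148821, 0.27696759, 0.99054643])}
top {'fx': 394.3088385673523, 'fy': 394.3088385673523, 'cx': 283.252006627071, 'cy': 210.22369093101312, 'rvec': array([ 2.16305697, -2.11477436,  0.17188597]), 'tvec': array([0.00126511, 0.56259145, 1.11950803])}
```

View pics/top0.png

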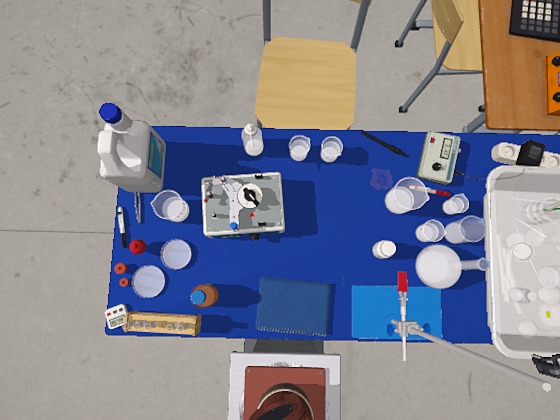

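View pics/scene0.png

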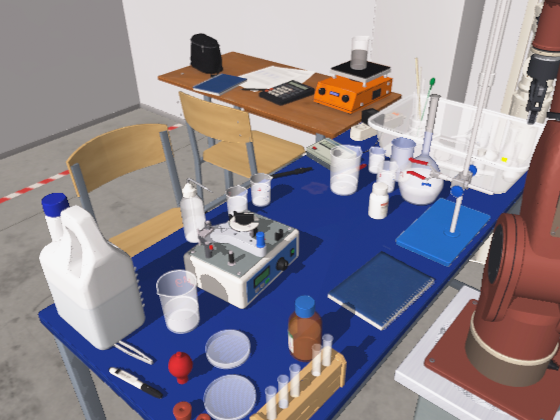

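The top view shows the pump at about (244,205), the thumb post at (234,226), the rotor at about (249,197) and the red triangle near (252,215). Next I'll enlarge that area and cast rays.

```bash
cat > h.py <<'E'
import numpy as np, cv2
from rig import robot, eyes
def ray(n,u,v,z,c=None):
    c=c or eyes.get_calibration(n); R=cv2.Rodrigues(np.array(c['rvec']))[0]
    d=R.T@np.array([(u-c['cx'])/c['fx'],(v-c['cy'])/c['fy'],1]); o=-R.T@np.array(c['tvec'])
    return o+d*(z-o[2])/d[2]
def proj(n,P,c=None):
    c=c or eyes.get_calibration(n)
    K=np.array([[c['fx'],0,c['cx']],[0,c['fy'],c['cy']],[0,0,1.]])
    return cv2.projectPoints(np.array(P,float).reshape(-1,1,3),np.array(c['rvec']),np.array(c['tvec']),K,None)[0].reshape(-1,2)
def blobs(m,amin=5):
    n,_,st,ce=cv2.connectedComponentsWithStats(m.astype(np.uint8)); return [(st[i,4],ce[i].round(1)) for i in range(1,n) if st[i,4]>=amin]
E
python3 - <<'E'
from h import *
im=cv2.imread('pics/top0.png'); 
c=im[165:250,190:300]; cv2.imwrite('pics/top0c.png',cv2.resize(c,None,fx=7,fy=7,interpolation=cv2.INTER_CUBIC))
hsv=cv2.cvtColor(im,cv2.COLOR_BGR2HSV)
box=np.zeros(im.shape[:2],bool); box[168:245,195:292]=1
H,S,V=[hsv[...,i].astype(int) for i in range(3)]
red=box&((H<10)|(H>170))&(S>120)&(V>80); print('red',blobs(red,2))
bl=box&(H>98)&(H<112)&(S>120)&(V>150); print('blue',blobs(bl,5))
# deck rect: not-blue table within box
m=(box&~((H>105)&(S>150)&(V<200))).astype(np.uint8)
w=(box&(S<60)&(V>130)).astype(np.uint8); w=cv2.morphologyEx(w,cv2.MORPH_CLOSE,np.ones((9,9)))
cs=max(cv2.findContours(w,0,2)[0],key=cv2.contourArea); r=cv2.minAreaRect(cs); print(r)
for p in cv2.boxPoints(r): print(p, ray('top',*p,.094))
E
```

```text
red [(np.int32(8), array([205.1, 199.9])), (np.int32(15), array([251.6, 214.4]))]
blue [(np.int32(31), array([232.6, 225.1]))]
((241.69407653808594, 204.0235137939453), (60.743621826171875, 81.45167541503906), 85.60128784179688)
[198.75877 176.8647 ] [0.64574141 0.25799912 0.094     ]
[279.97055 170.61763] [0.6695301  0.02593218 0.094     ]
[284.6294  231.18233] [0.49513864 0.0087452  0.094     ]
[203.4176 237.4294] [0.47247457 0.2352192  0.094     ]
```

View pics/top0c.png

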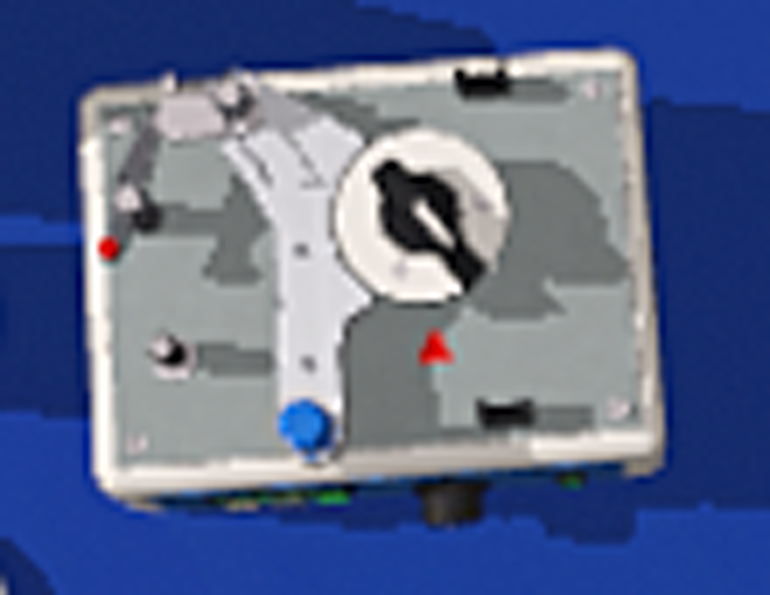

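The enlarged crop shows the rotor disc at about (250.4,195.4), with its white line and notch pointing down and to the right. That is roughly 32° counter-clockwise of the triangle at (252,214). The post is at (233.5,225.5). Next I'll fit the pump pose from these features.

Run:
```python
from h import *
print([a for a in dir(robot) if a[0]!='_'])
f=lambda u,v:(190+u/7-.4,165+v/7-.4)
obs=[((12,-25),f(421,213),.128),((-26+4,-25),f(436,343),.094),((-70,23),f(306,424),.156),((-66,-52),f(505,410),.115),((70,-52),f(483,80),.115),((-32,80),f(172,352),.128),((26,89),f(140,210),.137)]
A=[];B=[]
for p,(u,v),z in obs: A.append(p);B.append(ray('top',u,v,z)[:2]*1000)
A=np.array(A,float);B=np.array(B)
a=A-A.mean(0);b=B-B.mean(0)
t=np.arctan2((a[:,0]*b[:,1]-a[:,1]*b[:,0]).sum(),(a*b).sum());R=np.array([[np.cos(t),-np.sin(t)],[np.sin(t),np.cos(t)]])
o=B.mean(0)-R@A.mean(0);print('yaw',np.degrees(t),'o',o);print((B-(A@R.T+o)).round(1))
print('rotor',R@[12,-25]+o,'post',R@[-70,23]+o,'post stop',R@[-68,76]+o)
n0=ray('top',*f(425,205),.15);n1=ray('top',*f(480,275),.15);print('notch dir deg',np.degrees(np.arctan2(*(n1-n0)[1::-1])))
c=eyes.get_calibration('wrist');Rw=cv2.Rodrigues(c['rvec'])[0];print('cam pos',-Rw.T@c['tvec'],'fwd',Rw[2])
```

```text
['IKError', 'close_job', 'pinch_z', 'read_state']
yaw 5.9816000562081 o [571.12657316 128.80938711]
[[ 3.7  2. ]
 [-9.   0.6]
 [ 2.3  0.9]
 [ 2.7  2.2]
 [ 0.8  1. ]
 [ 0.9 -2.7]
 [-1.5 -4. ]]
rotor [585.66646505 105.19601074] post [499.11088552 144.38952617] post stop [495.57691523 197.30938118]
notch dir deg -140.6224392701887
cam pos [ 0.28256877 -0.58871799  0.37257279] fwd [-0.270221   -0.09353166 -0.95824446]
```

The pump is at about (571,129) mm with yaw 6°, and the rotor angle is about +33°. I'll fold the arm back before swinging past the stand.

Request:
{"fn": "send_rows", "kwargs": {"commands": [[-22,-350,-100,0,30],[-22,-350,-100,0,30],[-22,-350,-100,0,30],[-22,-350,-100,0,30],[-22,-350,-100,0,30],[-22,-350,-100,0,30],[-22,-350,-100,0,30],[-22,-350,-100,0,30],[-22,-350,-100,0,30],[-22,-350,-100,0,30]], "force": 30}}

```text
t: 0.93
ee_pos: [0.086, -0.3082, 0.326]
tool_rot: [-3.132, 0.0, 0.34]
force: [0.8, -0.9, 0.8]
opening: 0.299
finger_force: 0.0
```

Run:
```python
from h import *
s=robot.read_state();print(s['q'].round(3) if hasattr(s['q'],'round') else s['q'],s['ee_pos'],s['tool_rot'])
```

```text
[ 1.418 -0.379 -0.18   1.969 -0.066  1.556  0.021] [ 0.08602228 -0.30817085  0.32596452] [-3.13230460e+00  2.36841229e-04  3.39929391e-01]
```

Run:
```python
from h import *
s=robot.read_state();p=s['ee_pos'];y=s['tool_rot'][2]
X=np.array([np.cos(y),np.sin(y)]);Y=np.array([np.sin(y),-np.cos(y)])
for az,r in [(-68,.322),(-62,.322),(-56,.322),(-50,.322),(-44,.322),(-38,.325),(-32,.33),(-26,.335)]:
    w=r*np.array([np.cos(np.radians(az)),np.sin(np.radians(az))])-p[:2];print(az,(w@X*1e3).round(),(w@Y*1e3).round())
w=np.array([.586,.106])-p[:2];print((w@X*1e3).round(),(w@Y*1e3).round())
```

```text
-68 36.0 2.0
-62 69.0 -1.0
-56 102.0 -8.0
-50 135.0 -18.0
-44 165.0 -31.0
-38 196.0 -45.0
-32 227.0 -61.0
-26 257.0 -80.0
609.0 -224.0
```

Request:
{"fn": "send_rows", "kwargs": {"commands": [[36,2,0,-5,30],[69,-1,0,-10,30],[102,-8,0,-15,30],[135,-18,0,-20,30],[165,-31,0,-20,30],[196,-45,0,-20,30],[227,-61,0,-20,30],[257,-80,0,-20,30],[257,-80,0,-20,30],[257,-80,0,-20,30]]}}

```text
t: 1.77
ee_pos: [0.3021, -0.1481, 0.3263]
tool_rot: [-3.133, -0.002, 0.689]
force: [0.1, -0.7, 0.1]
opening: 0.301
finger_force: 0.0
```

Request:
{"fn": "send_rows", "kwargs": {"commands": [[381,-15,50,0,40],[381,-15,50,0,40],[381,-15,50,0,40],[381,-15,50,0,40],[381,-15,50,0,40],[381,-15,50,0,40],[381,-15,50,0,40],[381,-15,50,0,40],[381,-15,50,0,40],[381,-15,76,0,40],[381,-15,76,0,40],[381,-15,76,0,40],[381,-15,76,0,40]]}}

```text
t: 2.85
ee_pos: [0.5867, 0.1025, 0.2519]
tool_rot: [-3.133, -0.002, 0.684]
force: [0.8, -0.1, 0.9]
opening: 0.396
finger_force: 0.0
```

Run:
```python
from h import *
s=robot.read_state();print(s['t'],s['q'],s['ee_pos'],s['tool_rot'])
c=eyes.get_calibration('wrist');print(c)
im=eyes.camera('wrist')[:,:,::-1].copy();cv2.imwrite('pics/w1.png',im)
print(proj('wrist',[[.586,.106,.15],[.586,.106,.128],list(s['ee_pos'])],c))
```

```text
2.85 [ 0.55612814  0.3772637  -1.02169551  1.53147468  0.31470769  1.41448742
 -1.37048009] [0.5866557  0.1024701  0.25190485] [-3.13288638e+00 -1.86955170e-03  6.83638219e-01]
{'fx': 345.6980840352297, 'fy': 345.6980840352297, 'cx': 278.1228740907427, 'cy': 207.8479983644006, 'rvec': array([-2.60076216,  1.23424462,  0.19013529]), 'tvec': array([-0.28824811,  0.45528805,  0.54854938])}
[[275.83128007 206.16716777]
 [276.23664339 198.44630991]
 [279.48240988 272.53065104]]
```

View pics/w1.png

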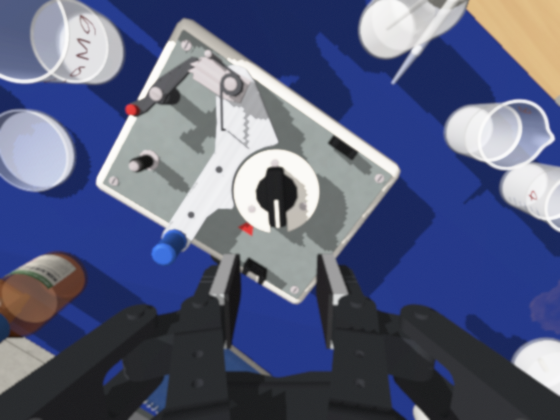

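The wrist view shows the bar upright in the image at about x=276, y=168–226, with the white line pointing down to the notch. The disc is centred at about (277,191), the red triangle is at (247,229), and the bar lies nearly along the tool x axis.

```bash
cat >> h.py <<'E'
def rotor(fn,c):
    im=cv2.imread(fn);hsv=cv2.cvtColor(im,cv2.COLOR_BGR2HSV);H,S,V=[hsv[...,i].astype(int) for i in range(3)]
    u0,v0=proj('wrist',[[.586,.106,.128]],c)[0]; yy,xx=np.mgrid[:420,:560]; near=np.hypot(xx-u0,yy-v0)<75
    w=(near&(S<45)&(V>190)).astype(np.uint8); n,l,st,ce=cv2.connectedComponentsWithStats(w)
    i=1+np.argmax(st[1:,4]); hull=cv2.convexHull(max(cv2.findContours((l==i).astype(np.uint8),0,2)[0],key=cv2.contourArea))
    # rotate hull to plane .128 & min circle
    P=np.array([ray('wrist',*q,.128,c)[:2] for q in hull[:,0].astype(float)]);cc,r=cv2.minEnclosingCircle((P*1000).astype(np.float32));print('disc',np.round(cc,1),round(r,1))
    dark=near&(V<60); 
    def reg(m,z):
        v,u=np.nonzero(m);return np.array([ray('wrist',a,b,z,c)[:2] for a,b in zip(u,v)])*1000
    D=reg(dark,.150);D=D[np.hypot(*(D-np.array(cc)).T)<26]
    W=reg(near&(S<60)&(V>170),.150);dk=cv2.morphologyEx(dark.astype(np.uint8),cv2.MORPH_CLOSE,np.ones((11,11)))
    n,l,st,ce=cv2.connectedComponentsWithStats((near&(V>120)&(dk>0)).astype(np.uint8));print('line blobs',[(int(st[k,4]),ce[k].round(1)) for k in range(1,n) if st[k,4]>8])
    b=1+np.argmax(st[1:,4]);L=reg(l==b,.150)
    d=cv2.fitLine(L.astype(np.float32),2,0,.01,.01).ravel()[:2];m=L.mean(0)
    if d@(m-np.array(cc))<0:d=-d
    print('line dir',np.degrees(np.arctan2(d[1],d[0])).round(1),'mid',m.round(1),'len',np.ptp(L@d).round(1))
    d2=cv2.fitLine(D.astype(np.float32),2,0,.01,.01).ravel();print('dark dir',np.degrees(np.arctan2(d2[1],d2[0])).round(1),d2[2:].round(1))
    n=np.hypot(xx-u0,yy-v0)<110
    red=blobs(n&((H<8)|(H>172))&(S>150)&(V>100),10);print('red',[(int(a),ray('wrist',*q,.094,c)[:2].round(4)) for a,q in red])
    bl=blobs((H>100)&(H<112)&(S>150)&(V>150),60);print('blue',[(int(a),q,ray('wrist',*q,.156,c)[:2].round(4)) for a,q in bl])
E
python3 - <<'E'
from h import *
rotor('pics/w1.png',eyes.get_calibration('wrist'))
E
```

```text
disc [589.9 109.1] 34.3
line blobs [(138, array([276.5, 212.5])), (15, array([242.8, 260.1]))]
line dir -137.8 mid [582.7 102.3] len 20.3
dark dir 43.4 [594.4 111.8]
red [(76, array([0.5396, 0.1039]))]
blue [(488, array([163.8, 250.1]), array([0.5078, 0.1503]))]
```

Request:
{"fn": "send_rows", "kwargs": {"commands": [[7,-3,40,-3,40],[7,-3,80,-3,40],[7,-3,105,-3,40],[7,-3,118,-3,40],[7,-3,118,-3,40],[7,-3,118,-3,40],[7,-3,118,-3,0],[7,-3,118,-3,0],[7,-3,118,-3,0],[7,-3,118,-3,0],[7,-3,118,-3,0],[7,-3,118,-3,0]], "force": 30}}

```text
t: 3.9
ee_pos: [0.5922, 0.1109, 0.1365]
tool_rot: [-3.137, -0.006, 0.736]
force: [3.2, -4.0, 6.4]
opening: 0.154
finger_force: 35.5
```

Request:
{"fn": "send_rows", "kwargs": {"commands": [[0,0,0,5,0],[0,0,0,10,0],[0,0,0,15,0],[0,0,0,20,0],[0,0,0,25,0],[0,0,0,30,0],[0,0,0,34,0],[0,0,0,36,0],[0,0,0,36,0],[0,0,0,36,0],[0,0,0,36,0]]}}

```text
t: 4.82
ee_pos: [0.593, 0.109, 0.1365]
tool_rot: [-3.136, -0.004, 0.106]
force: [6.2, -9.5, 5.1]
opening: 0.15
finger_force: 35.3
```

Run:
```python
from h import *
s=robot.read_state();print(s['q'],s['ft_torque'],np.degrees(s['tool_rot']))
```

```text
[ 0.42439057  0.43346649 -0.85532785  1.66948381  0.34316857  1.19317851
 -1.97678509] [-1.83599442 -1.24021097 -0.06414773] [-179.67542607   -0.20291529    6.07237089]
```

Request:
{"fn": "send_rows", "kwargs": {"commands": [[0,0,0,0,20],[0,0,0,0,40],[0,0,0,0,40],[0,0,0,0,40],[0,0,-25,0,40],[0,0,-65,0,40],[0,0,-100,0,40],[0,0,-110,0,40],[0,0,-110,0,40],[0,0,-110,0,40]]}}

```text
t: 5.65
ee_pos: [0.5902, 0.1113, 0.2438]
tool_rot: [-3.132, 0.002, 0.11]
force: [0.8, 0.4, -0.5]
opening: 0.399
finger_force: 0.0
```

Run:
```python
from h import *
s=robot.read_state();print(s['t'],s['ee_pos'],np.degrees(s['tool_rot']))
c=eyes.get_calibration('wrist')
im=eyes.camera('wrist')[:,:,::-1].copy();cv2.imwrite('pics/w2.png',im)
rotor('pics/w2.png',c)
```

```text
5.65 [0.59024081 0.1112698  0.24383704] [-1.79470044e+02  1.09179200e-01  6.27897425e+00]
disc [584.  123.2] 48.8
line blobs [(149, array([283.4, 224. ]))]
line dir -174.7 mid [580.4 107.9] len 19.9
dark dir 21.9 [592.4 111.1]
red [(88, array([0.54  , 0.1041]))]
blue [(75, array([554.5, 388.7]), array([ 0.4659, -0.1279]))]
```

View pics/w2.png

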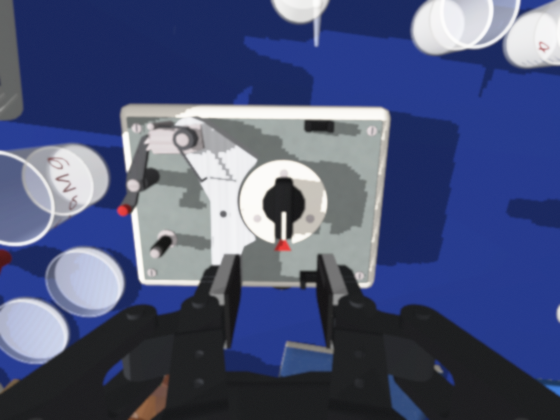

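The notch line points at −174.7° and the mark lies at −174.4°, so the rotor is set. Now the thumb post.

Request:
{"fn": "send_rows", "kwargs": {"commands": [[-40,-22,0,0,60],[-75,-42,0,0,60],[-82,-46,0,0,60],[-82,-46,0,0,60],[-82,-46,35,0,60],[-82,-46,70,0,60],[-82,-46,100,0,60],[-82,-46,115,0,60],[-82,-46,115,0,60],[-82,-46,115,0,60],[-82,-46,115,0,60]]}}

```text
t: 6.62
ee_pos: [0.5039, 0.1489, 0.1301]
tool_rot: [-3.132, 0.002, 0.109]
force: [0.2, 0.1, 1.1]
opening: 0.603
finger_force: 0.0
```

Run:
```python
from h import *
s=robot.read_state();print(s['t'],s['q'],s['ee_pos'],s['force'])
c=eyes.get_calibration('wrist')
im=eyes.camera('wrist')[:,:,::-1].copy();cv2.imwrite('pics/w3.png',im)
```

```text
6.6167 [ 0.45347154  0.28545859 -0.93094153  1.85488212  0.24211363  1.12344342
 -2.02536328] [0.50387894 0.14891725 0.13005806] [0.19073331 0.14291856 1.09709617]
```

View pics/w3.png

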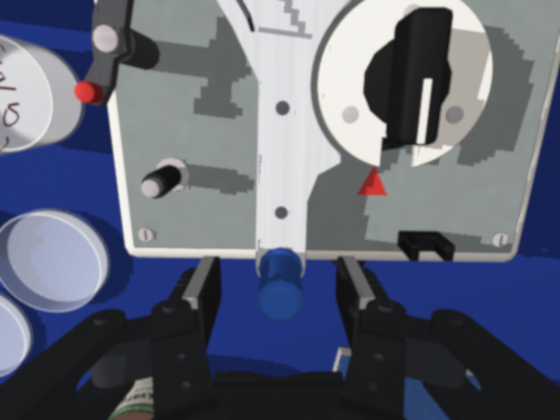

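The post at (281,285) sits centred between the fingers, so I'll grip it.

Request:
{"fn": "send_rows", "kwargs": {"commands": [[0,0,0,0,0],[0,0,0,0,0],[0,0,0,0,0],[0,0,0,0,0],[0,0,0,0,0],[0,0,0,0,0],[0,0,0,0,0]], "force": 40}}

```text
t: 7.25
ee_pos: [0.5039, 0.1483, 0.1301]
tool_rot: [-3.133, 0.002, 0.109]
force: [-0.5, -3.0, 5.6]
opening: 0.201
finger_force: 38.9
```

Request:
{"fn": "send_rows", "kwargs": {"commands": [[-1,-5,0,0,0],[-1,-10,0,0,0],[-2,-15,0,0,0],[-2,-20,0,0,0],[-2,-25,0,0,0],[-2,-30,0,0,0],[-1,-35,0,0,0],[0,-40,0,0,0],[1,-44,0,0,0],[1,-47,0,0,0],[1,-47,0,0,0],[1,-47,0,0,0]]}}

```text
t: 8.25
ee_pos: [0.4989, 0.1933, 0.1299]
tool_rot: [-3.136, 0.004, 0.107]
force: [-5.5, -8.4, 7.4]
opening: 0.196
finger_force: 39.6
```

Request:
{"fn": "send_rows", "kwargs": {"commands": [[0,-2,0,0,0],[1,-4,0,0,0],[1,-6,0,0,0],[1,-7,0,0,0],[1,-7,0,0,0],[1,-7,0,0,0]]}}

```text
t: 8.75
ee_pos: [0.4995, 0.1995, 0.1299]
tool_rot: [-3.137, 0.004, 0.106]
force: [-3.5, -11.0, 7.4]
opening: 0.203
finger_force: 39.3
```

Request:
{"fn": "send_rows", "kwargs": {"commands": [[0,-1,0,0,0],[0,-2,0,0,0],[0,-2,0,0,0],[0,-2,0,0,0],[0,-2,0,0,0]]}}

```text
t: 9.17
ee_pos: [0.4996, 0.2014, 0.1299]
tool_rot: [-3.137, 0.004, 0.106]
force: [-0.9, -9.9, 5.1]
opening: 0.197
finger_force: 39.3
```

Request:
{"fn": "send_rows", "kwargs": {"commands": [[0,-1,0,0,0],[0,-2,0,0,0],[0,-2,0,0,0],[0,-2,0,0,0],[0,-2,0,0,0]]}}

```text
t: 9.58
ee_pos: [0.4996, 0.2017, 0.1298]
tool_rot: [-3.139, 0.004, 0.105]
force: [-2.6, -15.1, 6.9]
opening: 0.199
finger_force: 39.6
```

Request:
{"fn": "send_rows", "kwargs": {"commands": [[0,-1,0,0,0],[0,-2,0,0,0],[0,-2,0,0,0],[0,-2,0,0,0],[0,-2,0,0,0]]}}

```text
t: 10.0
ee_pos: [0.4996, 0.2019, 0.1297]
tool_rot: [-3.141, 0.005, 0.103]
force: [-3.4, -20.6, 10.7]
opening: 0.195
finger_force: 40.0
```

Travel has stopped at about 53 mm while the force keeps rising, so the arm is on the stop. I'll check by eye.

Run:
```python
from h import *
a=eyes.camera('wrist')[:,:,::-1];b=eyes.camera('top')[165:250,190:300,::-1]
b=cv2.resize(b,(400,300),interpolation=cv2.INTER_CUBIC);a=cv2.resize(a,(400,300))
cv2.imwrite('pics/f.png',np.hstack([a,b]));s=robot.read_state();print(s['t'],s['force'],s['ee_pos'])
```

```text
10.1 [ -2.55559335 -21.46492461  10.46366178] [0.49959752 0.20194847 0.12971067]
```

View pics/f.png

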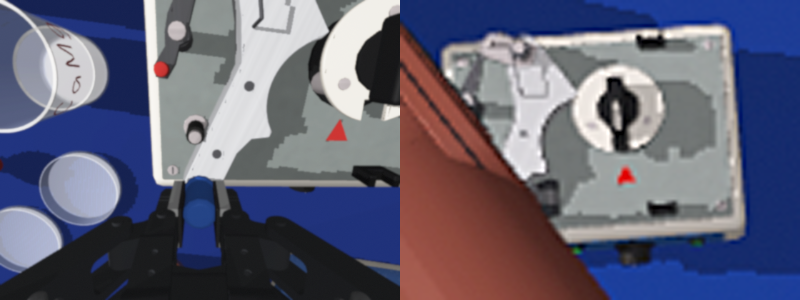

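The wrist view shows the arm's outer edge against the stop post at (197,130). The top view shows the bar and notch still facing the red triangle at (626,175).

```bash
python3 -c "
from rig import robot
print(robot.close_job())"
```

```text
the job is handed in; nothing more can be done
None
```

The rotor notch faces the red triangle to within about 1°, the track arm is gripped by its thumb post and held against the rubber stop with about 20 N, nothing else was touched as far as I could see, and the job was handed in at about 10 s of the 54 s allowed.

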